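# Draw a profile out of the stock rack

### The job

Take the blue aluminium profile out of the grey stock rack: raise its near end over the yellow lip while its far end is still under the rack's bridge, then draw it out endwise towards the lip side. Lay it flat on the black rubber pad, lengthwise and wholly on the pad, and let go. Leave the silver profile in its place in the rack.

Things in the scene. Friction and masses are not known exactly. Their poses are not given: they have to be found in the camera images.
- blue_bar: Blue T-slot profile: straight bar 180 mm long (x), 20 wide (y), 20 high (z), 80 g; origin at its centre. It lies level in either lane of the rack, its underside 24 mm above the bench, the -x (near) end 4 mm behind the lip, the last 42 mm at +x in a tunnel. Grip across its width. Lifted level it cannot clear the lip; tilted 0.13 rad about the tail's lower edge, the near end rises 24 mm and clears.
- silver_bar: Bare silver T-slot profile, the same size, axes and seat as the blue one, in the other lane of the rack (76 mm to the side of the blue one). It is to stay there.
- stock_rack: Grey rack, fixed, 210 mm long (x, from lip to bridge) by 130; origin: centre of underside. Lanes at y = +-38 mm. Yellow lip x -105 to -97, top 39 mm, 15 over the bars' undersides. Saddle under the bars x -105 to -70; x -70 to 45 is open but for the 8 mm base plate. Bridge x 45 to 105, top 60; tunnels 28 wide, 29 high (9 mm play over a bar), closed at the far end 8 mm behind the bars.
- pad_top (a point): Centre of the upper face, 5 mm above the bench, of the black rubber laying pad with a thin white line across each end: 240 mm long (x), 85 mm wide (y), fixed. Bystander to avoid: a tall microscope on the right of the work, at about x over 0.45 m, y below -0.2 m; swing in past it close to the robot.

How it is judged:
By the outcome, as a careful person would: the job done as asked, in the order asked, and still so for the second after the job is handed in, with the robot touching nothing.
It also fails if it takes over 45 s, if anything falls off the work surface, if the arm or the gripper's body presses on something with over 40 N, if the wrist force passes 120 N, or if a joint passes its speed limit or range.

### The arm

A 6-joint arm with a two-finger parallel gripper is mounted at the origin on a cart in front of the work surface, level with it; the furniture and walls round the work are solid. World frame = base frame: x ahead of the robot, y to its left, z up, the work surface at z = 0. Lengths are in mm, angles in degrees, forces in N, time in s.
With the tool pointing down it reaches from about 350 to 850 mm from the base axis. Payload 8.1 kg.
Tool frame: the origin (TCP) lies at the centre of the arm's flange, where the gripper is bolted on; the fingertips stand 173 mm ahead of it and the grasp point (between the pads) lies 155 mm ahead of it; z points along the fingers, y is the line along which they close (so a half turn about z gives the same grasp; the last joint's range is limited). The gripper opens to 85 mm and grips with 20 to 120 N. Pads are 22 mm wide; open, the fingers measure 114 mm over their backs; the gripper's body (76 mm by 85 mm) begins 54 mm behind the grasp point. The pads swing forward as they close: fully open they stand 13 mm farther back than shut.
Start: joints at [-79.148, 7.471, 85.268, -0, 87.261, -4.893], TCP at [162.833, -577.488, 404.692] pointing down, gripper open.
Joint ranges: [-169.43, 169.43], [-51.17, 129.36], [1.28, 143.12], [-76.62, 256.62], [0, 156.53], [-152.29, 152.29]. Speed limits (degrees/s): [136.94, 136.94, 159.86, 180, 180, 180].

### API

Orientations are given as [roll, pitch, yaw] about the fixed x, y, z axes, in that order (R = Rz(yaw) Ry(pitch) Rx(roll)).
In Python, from bench import * gives the robot as it stands.
- The arm moves only by the shell command python3 -m jog 'ROWS' [FORCE]. ROWS is text: rows parted by semicolons, each of 7 numbers parted by spaces: the shift along the tool's x, y, z scaled (see below), then the turn, a rotation vector about the tool's x, y, z scaled (see below), then the closure, from -1 (fully open) to 1 (shut). In form: tx ty tz wx wy wz hand; .... A call has 1 to 5 rows; each row shifts and turns the commanded pose from where the row before left it, along the tool's axes as they then stand; what a row does not reach is not made up. The controller multiplies each number of a shift by 0.1 m and each number of a turn by 60 degrees. A row lasts 1/8 s, in which the tool goes at most 62.5 mm and 10.7 degrees, less where a joint would pass 70% of its speed; a pose out of reach is approached as far as the arm can. A call with a number of a shift or a turn outside -1 to 1 is refused whole. A call with a gripper value outside its range is refused whole. The fingers move at their own pace and stop on an object; FORCE is the grip in N (left out, the last holds). Time passes only in rows, so rows that do not move let the fingers close. It gives the time, the measured TCP pose, the force, the opening and the grip force at its end, in the units of the state.
- sense(): the state, without advancing time (a new reading comes with each control period).
- snapshot(name): name is "side" or "top"; returns a dict with "img" (420x560x3 uint8, red, green, blue), "fx", "fy", "cx", "cy" (pixels), "dist" ([k1, k2, p1, p2, k3] as OpenCV has them; the pictures are not rectified), "extrinsics" (4x4, takes a point from camera to world coordinates). Camera axes: x right, y down, z forward; pixel columns grow to the right and rows downward; lengths in mm; the calibration is good to about 2 mm. A picture is of the moment at which its call begins. There is no depth.
- hand_in(): hands the job in; it is judged then, once.
The state is a dict: "time": time; "joint_pos": joint angles; "qd": joint speeds; "joint_efforts": joint torques, N m; "tool_pos": TCP position; "tcp_rot": TCP orientation; "ft_force": force on the tool from outside, world axes, zero at the start; "wrist_torque": the same for the moment, N m; "finger_gap": finger opening in mm; "grip_force": force on a finger pad.
Only numpy, scipy, OpenCV 4.12 (cv2) and the standard library are available. Lean on these libraries where they do the work, as an engineer would, in place of code of your own. Each camera call takes 0.05 s, during which the arm holds its last target. There are 200 camera calls.

## Working session

There is one attempt and no reset: what is moved stays moved. The work goes in short steps, Python scripts to look and compute and a shell command to move; the robot and the scene stay as the last step left them, time stands still between calls to the robot, and variables do not carry over. Pictures are saved under pics/ and viewed, at most 10 in all, crops included, and the job is handed in when it is done.

```bash
mkdir -p pics; ls; python3 - <<'E'
from bench import *
import cv2, numpy as np
for n in ("side","top"):
    s=snapshot(n); cv2.imwrite(f"pics/{n}0.png",s["img"][:,:,::-1]); print(n,s["fx"],s["cx"],s["cy"],s["dist"],np.round(s["extrinsics"],3).tolist())
print(sense())
E
```

```text
pics
side 394.00136075575585 277.96403602212007 209.1020717769627 [-0.00504656  0.          0.          0.          0.        ] [[0.953, -0.159, 0.258, 372.953], [-0.303, -0.438, 0.846, -660.621], [-0.021, -0.885, -0.465, 445.165], [0.0, 0.0, 0.0, 1.0]]
top 485.2270371859442 278.9980195612376 214.62499583104878 [-0.07846815  0.          0.          0.          0.        ] [[0.126, -0.967, 0.222, 386.315], [-0.992, -0.123, 0.029, 54.836], [-0.001, -0.224, -0.975, 887.199], [0.0, 0.0, 0.0, 1.0]]
{'time': 0.1, 'joint_pos': array([-7.91482748e+01,  7.50947017e+00,  8.53239528e+01, -8.27011429e-04,
        8.72622915e+01, -4.89366453e+00]), 'qd': array([ 0.08370375, -0.11402367, -0.05502961,  0.0223816 , -0.02162141,
       -0.03648777]), 'joint_efforts': array([ 2.13673506e-03, -5.70954716e+01, -5.01940119e+01,  2.68028612e-05,
        8.15661333e-03,  4.83225790e-05]), 'tool_pos': array([ 162.79000432, -577.27116974,  403.75401159]), 'tcp_rot': array([-1.79904564e+02, -7.34210001e-03,  1.57454239e+01]), 'ft_force': array([ 0.33158062,  0.16761705, -0.07452492]), 'wrist_torque': array([ 0.04505439, -0.06289895, -0.02083214]), 'grip_force': 0.0, 'finger_gap': 85.56928822755712}
```

View pics/top0.png

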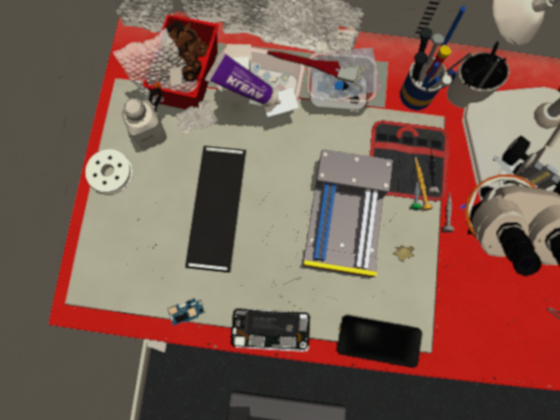

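View pics/side0.png

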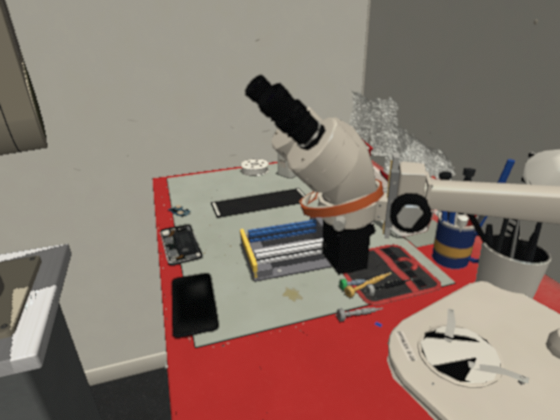

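The top view shows the blue bar at about (325,222), the silver one at (367,228), the lip at (340,267), the bridge at (355,170) and the pad at (216,208). The side view shows the same layout, with the microscope in front of the rack. Next I'll measure these.

```bash
cat > h.py <<'E'
from bench import *
import cv2, numpy as np
def cast(s,px,z):
    K=np.array([[s["fx"],0,s["cx"]],[0,s["fy"],s["cy"]],[0,0,1]])
    u=cv2.undistortPoints(np.float32(px).reshape(-1,1,2),K,np.array(s["dist"])).reshape(-1,2)
    E=np.array(s["extrinsics"]); d=np.c_[u,np.ones(len(u))]@E[:3,:3].T; o=E[:3,3]
    return (o+d*((z-o[2])/d[:,2])[:,None])[:,:2]
def blob(s,lo,hi,z,roi):
    m=cv2.inRange(cv2.cvtColor(s["img"],cv2.COLOR_RGB2HSV),lo,hi)
    k=np.zeros_like(m); x0,y0,x1,y1=roi; k[y0:y1,x0:x1]=m[y0:y1,x0:x1]
    k=cv2.morphologyEx(k,cv2.MORPH_CLOSE,np.ones((5,5)))
    c=max(cv2.findContours(k,cv2.RETR_EXTERNAL,cv2.CHAIN_APPROX_NONE)[0],key=cv2.contourArea)
    p=cast(s,c.reshape(-1,2),z); r=cv2.minAreaRect(np.float32(p)); b=cv2.boxPoints(r)
    e=b[1]-b[0]; f=b[2]-b[1]; l=e if np.hypot(*e)>np.hypot(*f) else f
    a=(np.degrees(np.arctan2(l[1],l[0]))+90)%180-90
    return np.round(r[0],1),np.round(r[1],1),round(float(a),2),np.round(b,1).tolist()
E
python3 - <<'E'
from h import *
s=snapshot("top")
print("blue",blob(s,(100,90,40),(125,255,255),44,(300,170,350,275)))
print("lip",blob(s,(22,120,100),(35,255,255),39,(290,250,390,285)))
print("pad",blob(s,(0,0,0),(179,255,60),5,(180,140,255,275)))
print("white",cast(s,[(204,148),(245,151),(229,270),(188,266)],5))
print("bridge", cast(s,[(322,151),(392,157),(390,190),(318,184)],60))
E
```

```text
blue (array([578.5,  -2.5]), array([ 23.7, 139.4]), -1.85, [[508.3999938964844, -12.199999809265137], [647.7999877929688, -16.700000762939453], [648.5, 7.099999904632568], [509.20001220703125, 11.600000381469727]])
lip (array([498.7, -37. ]), array([129.8,  10.8]), 87.64, [[490.70001220703125, -101.5999984741211], [501.3999938964844, -102.0999984741211], [506.79998779296875, 27.600000381469727], [496.0, 28.100000381469727]])
pad (array([586.5, 200.7]), array([233.2,  80.2]), 1.12, [[469.1000061035156, 238.5], [470.70001220703125, 158.3000030517578], [703.7999877929688, 162.89999389648438], [702.2999877929688, 243.10000610351562]])
white [[700.27363793 241.79077801]
 [703.99941836 162.14002324]
 [473.3109233  158.48440981]
 [470.8690436  234.06973714]]
bridge [[ 701.77246078   17.41789826]
 [ 706.7718738  -109.57294602]
 [ 644.38315677 -110.4448125 ]
 [ 639.04548587   17.92048349]]
```

```bash
python3 -m jog '0 0 0 0 0 0.149 -1; 0 0 0 0 0 0.149 -1; 0.18 -0.47 0 0 0 0 -1; 0.18 -0.47 0 0 0 0 -1; 0.18 -0.47 0 0 0 0 -1' 40
python3 -m jog '0.18 -0.47 0 0 0 0 -1; 0.18 -0.47 0 0 0 0 -0.3; 0.18 -0.47 0 0 0 0 -0.3; 0 0 0 0 0 0 -0.3'
```

```text
time: 0.78
tool_pos: [222.4, -437.2, 404.2]
tcp_rot: [-180.0, 0.0, -2.2]
ft_force: [0.8, 0.8, 0.2]
finger_gap: 85.3
grip_force: 0.0
time: 1.27
tool_pos: [282.2, -297.3, 404.6]
tcp_rot: [-180.0, -0.0, -1.9]
ft_force: [0.3, 0.3, -0.7]
finger_gap: 55.3
grip_force: 0.0
```

```bash
python3 -m jog '0.16 -0.37 0 0 0 0 -0.3; 0.16 -0.37 0 0 0 0 -0.3; 0.16 -0.37 0 0 0 0 -0.3; 0.16 -0.37 0 0 0 0 -0.3; 0.18 -0.37 0 0 0 0 -0.3'
python3 -m jog '0.3 -0.37 0 0 0 0 -0.3; 0.3 -0.37 0.2 0 0 0 -0.3; 0.5 -0.25 0.3 0 0 0 -0.3; 0.5 0 0.3 0 0 0 -0.3; 0 0 0 0 0 0 -0.3'
```

```text
time: 1.9
tool_pos: [370.5, -117.4, 404.7]
tcp_rot: [180.0, -0.0, -2.2]
ft_force: [0.3, -0.6, -0.4]
finger_gap: 55.8
grip_force: 0.0
time: 2.52
tool_pos: [533.6, -25.5, 317.8]
tcp_rot: [-179.9, 0.7, -2.1]
ft_force: [-1.2, 0.2, -0.2]
finger_gap: 55.3
grip_force: 0.0
```

```bash
python3 -m jog '0.47 -0.25 0.2 0 0 0 -0.3; 0 0 0.35 0 0 0 -0.3; 0 0 0 0 0 0 -0.3'; python3 - <<'E'
from h import *
for n in ("side","top"):
    s=snapshot(n); i=s["img"][150:330,150:430] if n=="side" else s["img"][120:300,230:440]
    cv2.imwrite(f"pics/{n}1.png",cv2.resize(i,None,fx=2.6,fy=2.6,interpolation=cv2.INTER_CUBIC)[:,:,::-1])
E
```

```text
time: 2.9
tool_pos: [579.3, -2.5, 268.0]
tcp_rot: [-180.0, 0.3, -2.2]
ft_force: [-0.4, -0.2, 0.3]
finger_gap: 55.5
grip_force: 0.0
```

View pics/side1.png

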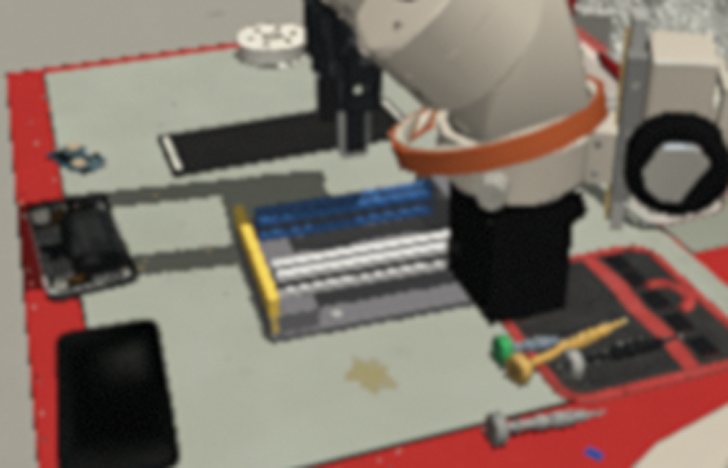

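View pics/top1.png

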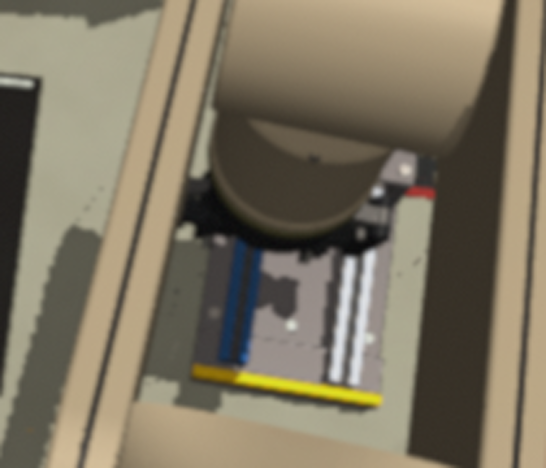

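The side crop shows the fingers hanging over the middle of the blue bar, with both tips around (350,130). In the top crop the bar at (240,300) is in line with the gripper. I'll go down and close.

```bash
python3 -m jog '0 0 0.3 0 0 0 -0.3; 0 0 0.3 0 0 0 -0.3; 0 0 0.18 0 0 0 -0.3; 0 0 0 0 0 0 -0.3; 0 0 0 0 0 0 -0.3'; python3 -m jog '0 0 0 0 0 0 0.2; 0 0 0 0 0 0 0.3; 0 0 0 0 0 0 0.4; 0 0 0 0 0 0 0.5' 30
```

```text
time: 3.62
tool_pos: [581.6, -2.2, 194.0]
tcp_rot: [180.0, -0.1, -2.1]
ft_force: [1.4, -0.4, 0.8]
finger_gap: 55.4
grip_force: 0.0
time: 4.12
tool_pos: [580.8, -2.0, 192.2]
tcp_rot: [180.0, -0.0, -2.1]
ft_force: [-1.7, 0.7, -0.3]
finger_gap: 21.3
grip_force: 0.0
```

```bash
python3 -m jog '0 0 0.02 0 0 0 1; 0 0 0 0 0 0 1; 0 0 0 0 0 0 1; 0 0 0 0 0 0 1' 40
```

```text
time: 4.62
tool_pos: [581.1, -2.0, 192.2]
tcp_rot: [180.0, -0.0, -2.1]
ft_force: [-9.7, 0.6, 18.5]
finger_gap: 19.6
grip_force: 39.4
```

```bash
python3 -m jog '0 0 -0.02 0 0 0 1; 0.055 0 -0.034 0 -0.031 0 1; 0.055 0 -0.034 0 -0.031 0 1; 0 0 0 0 0 0 1'
```

```text
time: 5.12
tool_pos: [592.4, -2.5, 198.8]
tcp_rot: [180.0, 3.7, -2.1]
ft_force: [-0.1, 0.2, -1.0]
finger_gap: 19.3
grip_force: 39.1
```

```bash
python3 -m jog '0.055 0 -0.034 0 -0.031 0 1; 0.055 0 -0.034 0 -0.031 0 1; 0 0 -0.01 0 0 0 1; 0 0 0 0 0 0 1'; python3 - <<'E'
from h import *
s=snapshot("side"); cv2.imwrite("pics/side2.png",cv2.resize(s["img"][190:290,210:360],None,fx=5,fy=5,interpolation=cv2.INTER_CUBIC)[:,:,::-1])
E
```

```text
time: 5.62
tool_pos: [603.1, -2.8, 205.1]
tcp_rot: [-180.0, 7.4, -2.1]
ft_force: [0.3, -0.4, -2.2]
finger_gap: 19.1
grip_force: 39.1
```

View pics/side2.png

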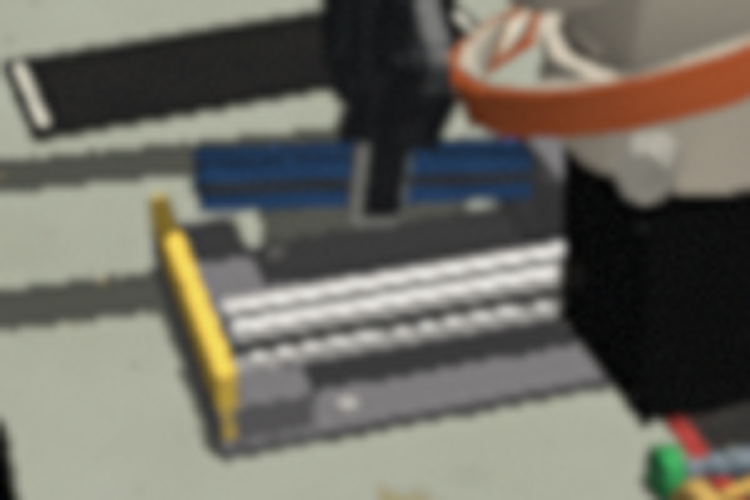

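The blue bar is tilted, with its near end at (200,175) well above the yellow lip and its tail still in the bridge at (530,170). The silver bar is in its seat. I'll draw the blue bar out along its own axis.

```bash
python3 -m jog '-0.1 0 0 0 0 0 1; -0.15 0 0 0 0 0 1; -0.15 0 0 0 0 0 1; -0.15 0 0 0 0 0 1; 0 0 0 0 0 0 1'; python3 -m jog '-0.2 0 0 0 0 0 1; -0.2 0 0 0 0 0 1; -0.2 0 0 0 0 0 1; -0.2 0 0 0 0 0 1; 0 0 0 0 0 0 1'
```

```text
time: 6.3
tool_pos: [547.9, -0.7, 212.7]
tcp_rot: [-180.0, 7.5, -2.1]
ft_force: [1.2, -0.2, -1.2]
finger_gap: 19.2
grip_force: 39.1
time: 6.92
tool_pos: [469.2, 2.2, 223.1]
tcp_rot: [180.0, 7.4, -2.1]
ft_force: [0.1, 1.1, -0.6]
finger_gap: 19.4
grip_force: 39.1
```

```bash
python3 -m jog '-0.25 0 -0.05 0 0 0 1; -0.25 0 -0.05 0 0 0 1; -0.2 0 -0.1 0 0 0 1; 0 0 -0.3 0 0 0 1; 0 0 0 0 0 0 1'; python3 -m jog '0 0 -0.4 0 0.062 0 1; 0 0 -0.4 0 0.062 0 1; 0 0 0 0 0 0 1; 0 0 0 0 0 0 1'; python3 - <<'E'
from h import *
s=snapshot("top"); cv2.imwrite("pics/top3.png",s["img"][:,:,::-1])
s=snapshot("side"); cv2.imwrite("pics/side3.png",s["img"][:,:,::-1])
E
```

```text
time: 7.55
tool_pos: [408.8, 4.3, 284.4]
tcp_rot: [180.0, 7.1, -2.1]
ft_force: [0.6, 0.4, -0.6]
finger_gap: 19.2
grip_force: 39.1
time: 8.05
tool_pos: [414.7, 4.1, 360.3]
tcp_rot: [-180.0, 0.1, -2.1]
ft_force: [0.0, -0.6, -1.0]
finger_gap: 19.0
grip_force: 39.3
```

View pics/side3.png

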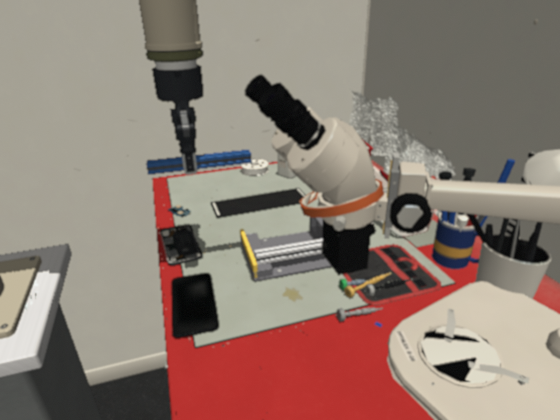

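The side view shows the blue bar level in the grip at (148,163)–(250,155), clear of the rack, with the silver bar still in place. I'll carry it to the pad.

```bash
python3 -m jog '0.295 -0.4 0 0 0 0 1; 0.295 -0.4 0 0 0 0 1; 0.295 -0.4 0 0 0 0 1; 0.295 -0.4 0 0 0 0 1; 0.295 -0.4 0 0 0 -0.053 1';  python3 -m jog '0 0 0.3 0 0 0 1; 0 0 0.4 0 0 0 1; 0 0 0.4 0 0 0 1; 0 0 0 0 0 0 1; 0 0 0 0 0 0 1'; python3 - <<'E'
from h import *
s=snapshot("top"); cv2.imwrite("pics/top4.png",s["img"][:,:,::-1])
s=snapshot("side"); cv2.imwrite("pics/side4.png",cv2.resize(s["img"][90:240,140:360],None,fx=3.4,fy=3.4,interpolation=cv2.INTER_CUBIC)[:,:,::-1])
E
```

```text
time: 8.78
tool_pos: [570.1, 199.9, 359.0]
tcp_rot: [179.9, 0.2, 1.1]
ft_force: [0.4, 1.1, 0.8]
finger_gap: 19.4
grip_force: 39.4
time: 9.4
tool_pos: [569.8, 198.6, 251.9]
tcp_rot: [180.0, 0.0, 1.0]
ft_force: [-0.2, 0.1, -0.7]
finger_gap: 19.2
grip_force: 39.4
```

View pics/side4.png

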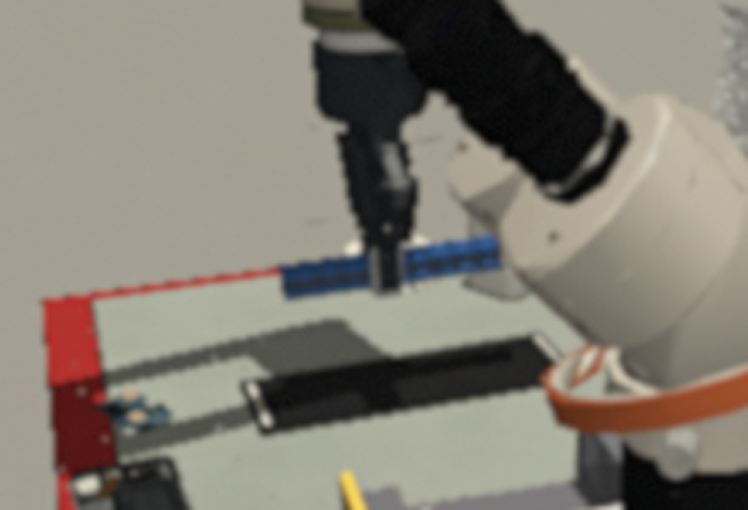

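The bar hangs level over the pad, running along it (bar 283–500, pad 245–560 in columns). The fingertips at (385,290) reach only slightly below it. I'll lower until there is light contact.

```bash
python3 -m jog '0 0 0.3 0 0 0 1; 0 0 0.2 0 0 0 1; 0 0 0.1 0 0 0 1; 0 0 0 0 0 0 1; 0 0 0 0 0 0 1';  python3 -m jog '0 0 0.05 0 0 0 1; 0 0 0.04 0 0 0 1; 0 0 0.03 0 0 0 1; 0 0 0 0 0 0 1; 0 0 0 0 0 0 1'
```

```text
time: 10.12
tool_pos: [570.1, 198.7, 192.4]
tcp_rot: [-180.0, -0.1, 1.0]
ft_force: [0.5, -1.1, -0.5]
finger_gap: 19.3
grip_force: 39.4
time: 10.75
tool_pos: [569.5, 198.5, 179.3]
tcp_rot: [180.0, 0.0, 1.0]
ft_force: [0.0, -0.0, -0.9]
finger_gap: 19.5
grip_force: 39.5
```

```bash
python3 -m jog '0 0 0.02 0 0 0 1; 0 0 0 0 0 0 1; 0 0 0 0 0 0 1'
```

```text
time: 11.12
tool_pos: [569.7, 198.6, 178.7]
tcp_rot: [-180.0, -0.0, 1.0]
ft_force: [-6.4, -1.6, 10.4]
finger_gap: 19.3
grip_force: 46.1
```

```bash
python3 -m jog '0 0 -0.01 0 0 0 1; 0 0 0 0 0 0 0.4; 0 0 0 0 0 0 0.2; 0 0 0 0 0 0 0; 0 0 0 0 0 0 -0.1' 20;  python3 -m jog '0 0 0 0 0 0 -0.2; 0 0 0 0 0 0 -0.2; 0 0 -0.1 0 0 0 -0.2; 0 0 -0.3 0 0 0 -0.2; 0 0 -0.4 0 0 0 -0.2'; python3 -m jog '-0.1 0 -0.5 0 0 0 -0.2; -0.4 0.1 -0.4 0 0 0 -0.2; -0.5 0.3 0 0 0 0 -0.2; -0.5 0.3 0 0 0 0 -0.2; 0 0 0 0 0 0 -0.2'; python3 - <<'E'
from h import *
s=snapshot("top"); cv2.imwrite("pics/top5.png",s["img"][:,:,::-1])
print("blue",blob(s,(100,90,40),(125,255,255),25,(180,140,260,280)))
s=snapshot("side"); cv2.imwrite("pics/side5.png",cv2.resize(s["img"][130:300,150:380],None,fx=3.4,fy=3.4,interpolation=cv2.INTER_CUBIC)[:,:,::-1])
E
```

```text
time: 11.75
tool_pos: [569.5, 198.5, 178.3]
tcp_rot: [180.0, 0.0, 1.0]
ft_force: [0.6, 0.1, -0.7]
finger_gap: 46.8
grip_force: 0.0
time: 12.38
tool_pos: [569.0, 198.4, 258.7]
tcp_rot: [180.0, 0.1, 1.0]
ft_force: [1.2, 0.7, 1.0]
finger_gap: 50.8
grip_force: 0.0
time: 13.0
tool_pos: [417.4, 124.5, 347.8]
tcp_rot: [180.0, 0.1, 1.0]
ft_force: [1.1, 0.7, 0.7]
finger_gap: 51.0
grip_force: 0.0
blue (array([634.7, 198.8]), array([91.3, 26.3]), 1.27, [[588.7999877929688, 210.89999389648438], [589.4000244140625, 184.60000610351562], [680.7000122070312, 186.60000610351562], [680.0999755859375, 213.0]])
```

View pics/side5.png

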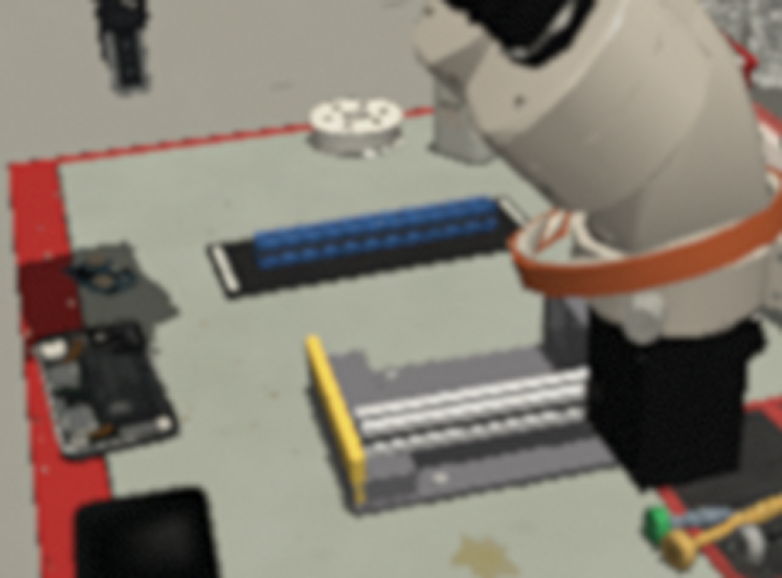

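View pics/top5.png

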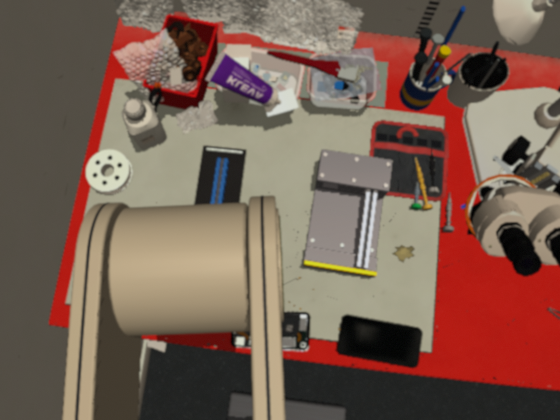

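The side crop shows the blue bar flat and lengthwise between the pad's white lines (255,245)–(497,210). In the top view its visible half, around (218,180), lies along the pad's centreline, with its far end at x of about 680 against the pad's 704. The silver bar is in its seat and the robot is clear of everything.

```bash
python3 -c "
from bench import *
print(hand_in())"
```

```text
the job is handed in; nothing more can be done
None
```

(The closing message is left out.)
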